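Clear the stapler off the tray and fill the free pocket

ROBOT

A 6-joint arm with a two-finger parallel gripper is mounted at the origin on the work surface. World frame = base frame: x ahead of the robot, y to its left, z up, the work surface at z = 0. Lengths are in m, angles in rad, forces in N, time in s.
With the tool pointing down it reaches from about 0.35 to 0.975 m from the base axis. Payload 4.9 kg.
Tool frame: the origin (TCP) lies at the very end of the fingers, on their centre line; the grasp point (between the pads) lies 19 mm behind it; z points along the fingers, y is the line along which they close (so a half turn about z gives the same grasp; the last joint's range is limited). The gripper opens to 85 mm and grips with 20 to 120 N. Pads are 22 mm wide; open, the fingers measure 114 mm over their backs; the gripper's body (76 mm by 85 mm) begins 54 mm behind the grasp point. The pads swing forward as they close: fully open they stand 13 mm farther back than shut.
Start: joints at [-1.288, 0.053, 1.613, -0, 1.476, -0.119], TCP at [0.244, -0.575, 0.231] pointing down, gripper open.
Joint ranges: [-3.01, 3.01], [-1.01, 2.22], [0.06, 2.58], [-1.02, 4.17], [0.09, 2.62], [-3.14, 3.14]. Speed limits (rad/s): [2.57, 2.57, 3.14, 3.14, 3.14, 3.14].

INTERFACE

Orientations are given as a rotation vector (axis times angle).
In Python, from station import get_obs, optics, ctrl gives the robot as it stands.
- The arm moves only by the shell command python3 -m pendant 'ROWS' [FORCE]. ROWS is JSON, a list of rows, each a list of 3 entries, a list of its own where there are three numbers: the shift along the tool's x, y, z in mm, then the turn, a rotation vector about the tool's x, y, z in rad, then the opening, from 0 (shut) to 1 (fully open). A call has 1 to 12 rows; each row shifts and turns the commanded pose from where the row before left it, along the tool's axes as they then stand; what a row does not reach is not made up. A row lasts 1/12 s, in which the tool goes at most 41.7 mm and 7.16 degrees, less where a joint would pass 70% of its speed; a pose out of reach is approached as far as the arm can. A call is refused whole if a number of a shift passes 41.7 or a number of a turn 0.125, either way. A call with a gripper value outside its range is refused whole. The fingers move at their own pace and stop on an object; FORCE is the grip in N (left out, the last holds). Time passes only in rows, so rows that do not move let the fingers close. It gives the time, the measured TCP pose, the force, the opening and the grip force at its end, in the units of the state.
- get_obs(): the state, without advancing time (a new reading comes with each control period).
- optics.get_image(name): name is "side" or "top" or "wrist"; returns the picture (480x640x3 uint8, red, green, blue); there is no depth.
- optics.camera_model(name): a dict with "fx", "fy", "cx", "cy" (pixels), "cam_to_world" (4x4, takes a point from camera to world coordinates). Camera axes: x right, y up, looking along -z (the intrinsics and any distortion apply to the point x, -y, -z); pixel columns grow to the right and rows downward; lengths in m; the calibration is good to about 2 mm. A picture is of the moment at which its call begins: read the wrist's pose just before it. camera_model takes no time and is no camera call; for the wrist camera it gives the pose at the moment of the call.
- ctrl.finish_job(): hands the job in; it is judged then, once.
The state is a dict: "t": time; "q": joint angles; "dq": joint speeds; "effort": joint torques, N m; "tool_pos": TCP position; "tool_rot": TCP orientation; "contact_force": force on the tool from outside, world axes, zero at the start; "wrist_torque": the same for the moment, N m; "opening": finger opening in m; "grip_force": force on a finger pad.
Only numpy, scipy, OpenCV 4.12 (cv2) and the standard library are available. Lean on these libraries where they do the work, as an engineer would, in place of code of your own. Each camera call takes 0.05 s, during which the arm holds its last target. There are 200 camera calls.

TASK

The stapler has been left lying on the lens tray, across its one free pocket. First set the stapler down flat on its base in the empty grey bin; then take the loose lens module from the bench, lower it foot down into that free pocket until it sits on the pocket floor, and only then let go of it.

Things in the scene. Friction and masses are not known exactly. Their poses are not given: they have to be found in the camera images.
- lens: Loose lens module on the bench, like those in the tray: black square foot 46 x 46 x 8 mm (white strip on one edge), on its middle an upright black barrel 34 mm across; 58 mm high in all, ~120 g. Origin: centre of the foot's underside; x, y along the foot's edges, z up the barrel. Not the bigger round lens without a square foot (52 mm across, 78 mm high).
- pocket: Free pocket under the stapler, in a fixed pale tray (82 x 310 mm, 20 mm high) with a row of four. 70 x 70 mm inside, walls 6 mm thick, 14 mm high above its floor. Origin: centre of its floor, 6 mm above the bench; x across the tray, y along the row, z up. Pitch 76 mm along y; the other three hold fixed modules rising 58 mm above floor level: finger room along x, not y.
- stapler: Steel stapler on a black base, 96 mm long (y), 46 mm high, ~160 g, lying on the tray's dividers across the free pocket, its length along the row. Base 36 mm wide (x), 6 mm high; upper arm 30 mm wide, 94 mm long, upright sides, 28 to 46 mm above the underside: grip it at mid-length. Below it a 24 mm wide magazine at 18 to 28 mm. Origin: centre of the base's underside; z up.
- bin: Fixed open grey plastic bin on the bench, empty: 140 mm (x) by 180 mm (y) outside, 40 mm high, walls and floor 5 mm thick. Origin: centre of its underside; x, y along its sides, z up.
Mind the look-alikes: they are no part of the job. There is more than one size of the pocket; the one meant has the size given above.

How it is judged:
By the outcome, as a careful person would: the job done as asked, in the order asked, and still so for the second after the job is handed in, with the robot touching nothing.
It also fails if it takes over 64 s, if anything falls off the work surface, if the arm or the gripper's body presses on something with over 40 N, if the wrist force passes 120 N, or if a joint passes its speed limit or range.

## Working session

There is one attempt and no reset: what is moved stays moved. The work goes in short steps, Python scripts to look and compute and a shell command to move; the robot and the scene stay as the last step left them, time stands still between calls to the robot, and variables do not carry over. Pictures are saved under pics/ and viewed, at most 10 in all, crops included, and the job is handed in when it is done.

```bash
mkdir -p pics; ls
python3 - <<'E'
from station import get_obs, optics
import cv2, numpy as np
np.set_printoptions(precision=4,suppress=True)
o=get_obs(); print(o['t'],o['tool_pos'],o['tool_rot'],o['opening'])
for n in ['top','side','wrist']:
    m=optics.camera_model(n); print(n,m)
for n in ['top','side']:
    cv2.imwrite(f'pics/{n}0.png',optics.get_image(n)[:,:,::-1])
E
```

```text
pics
0.0 [ 0.2443 -0.5746  0.2301] [-3.0764 -0.6265  0.0002] 0.08539477250850898
top {'fx': 493.9031297721882, 'fy': 493.9031297721882, 'cx': 324.9837598976139, 'cy': 233.0752271155781, 'cam_to_world': array([[ 0.1681,  0.9662, -0.1954,  0.4386],
       [-0.9858,  0.1638, -0.038 , -0.0133],
       [-0.0047,  0.199 ,  0.98  ,  0.835 ],
       [ 0.    ,  0.    ,  0.    ,  1.    ]])}
side {'fx': 452.8287515701778, 'fy': 452.8287515701778, 'cx': 316.19229793803, 'cy': 236.11794996446508, 'cam_to_world': array([[-0.8846,  0.3512, -0.3067,  0.3835],
       [-0.466 , -0.6884,  0.5558,  0.4201],
       [-0.016 ,  0.6346,  0.7727,  0.6089],
       [ 0.    ,  0.    ,  0.    ,  1.    ]])}
wrist {'fx': 364.24100394216845, 'fy': 364.24100394216845, 'cx': 316.1639143301383, 'cy': 243.48640035694157, 'cam_to_world': array([[ 0.3906,  0.8864,  0.2484,  0.3084],
       [-0.9205,  0.3766,  0.1039, -0.5467],
       [-0.0015, -0.2693,  0.9631,  0.3726],
       [ 0.    ,  0.    ,  0.    ,  1.    ]])}
```

View pics/top0.png

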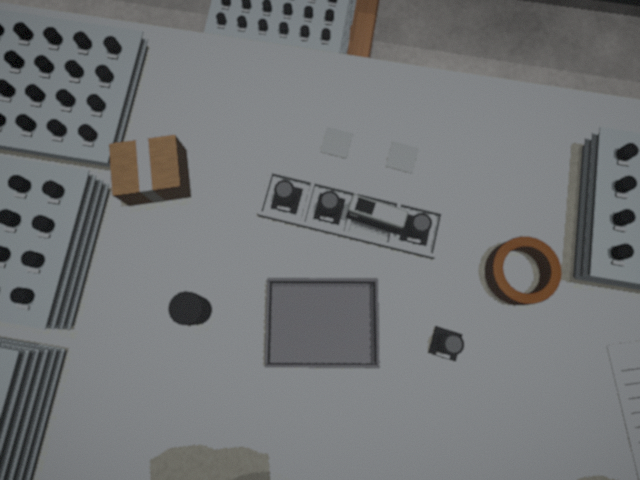

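View pics/side0.png

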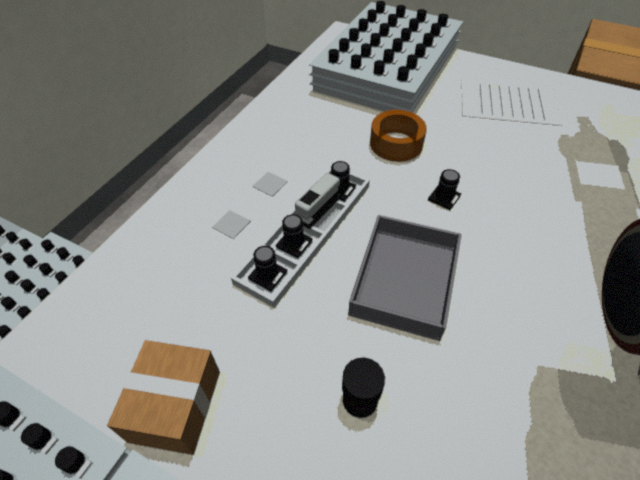

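The top view shows the tray from (258,213) to (440,205), with the stapler at (378,216) across its third pocket. The bin is at (322,322). The candidates for the lens are the footed module at (447,344) and the round lens at (190,308). The square foot with its white strip fits the former, and the latter is the bigger one without a foot. I'll confirm in one enlarged crop, along with the tray.

Run:
```python
import cv2, numpy as np
t=cv2.imread('pics/top0.png'); s=cv2.imread('pics/side0.png')
r=lambda im,x,y,w,h,k: cv2.resize(im[y:y+h,x:x+w],None,fx=k,fy=k,interpolation=cv2.INTER_CUBIC)
c=np.zeros((600,800,3),np.uint8)
c[:400]=r(t,250,165,200,100,4)
c[400:,:200]=r(t,422,320,50,50,4)
c[400:,200:400]=r(s,420,160,50,50,4)
c[400:,400:]=r(s,285,150,100,50,4)
cv2.imwrite('pics/crop1.png',cv2.convertScaleAbs(c,alpha=1.3))
```

```text
(no output)
```

View pics/crop1.png

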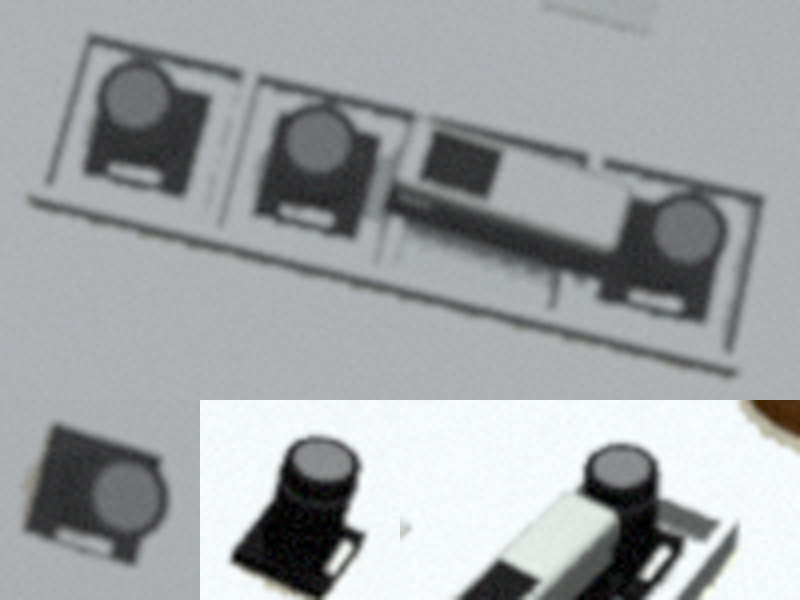

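The crop confirms the loose lens: square foot, white strip, with its top disc at top-view pixel (454.5,344.3). The stapler lies along the row over the third pocket, between the dividers at crop x≈422 and 595.

```bash
cat > h.py <<'E'
import numpy as np, cv2
from scipy.optimize import least_squares
from scipy.spatial.transform import Rotation as R
from station import get_obs, optics
np.set_printoptions(precision=4,suppress=True)
def proj(m,P):
    M=np.linalg.inv(m['cam_to_world']); p=np.atleast_2d(P)@M[:3,:3].T+M[:3,3]
    return np.c_[m['cx']+m['fx']*p[:,0]/-p[:,2], m['cy']-m['fy']*p[:,1]/-p[:,2]]
def ray(m,uv,z):
    d=np.array([(uv[0]-m['cx'])/m['fx'],-(uv[1]-m['cy'])/m['fy'],-1])
    M=m['cam_to_world']; d=M[:3,:3]@d; o=M[:3,3]
    return o+d*(z-o[2])/d[2]
def fit(m,local,uv,x0):
    "fit x,y,yaw of points local(z in world)"
    local=np.array(local,float); uv=np.array(uv,float)
    def f(s):
        c,sn=np.cos(s[2]),np.sin(s[2]); P=local.copy()
        P[:,0]=s[0]+c*local[:,0]-sn*local[:,1]; P[:,1]=s[1]+sn*local[:,0]+c*local[:,1]
        return (proj(m,P)-uv).ravel()
    r=least_squares(f,x0,loss='soft_l1'); return r.x, np.abs(r.fun).reshape(-1,2)
E
python3 - <<'E'
from h import *
m=optics.camera_model('top'); ms=optics.camera_model('side')
C=lambda a:[(250+x/4,165+y/4) for x,y in a]
s,e=fit(m,[(.035,.149,.02),(.035,-.149,.02),(-.041,.155,.02),(-.041,-.155,.02),(.035,.076,.02),(.035,0,.02),(.035,-.076,.02)],
 C([(90,36),(762,198),(30,196),(737,369),(250,74),(421,116),(595,158)]),[.65,0,0])
print('tray',s,e.max(0)); c,n=np.cos(s[2]),np.sin(s[2])
print('pocket',s[0]+n*.038,s[1]-c*.038)
s,e=fit(m,[(.015,.047,.066),(.015,-.047,.066),(-.015,.047,.066),(-.015,-.047,.066)],C([(427,125),(635,190),(400,182),(612,250)]),[.65,0,0]); print('stapler',s,e)
s,e=fit(m,[(.07,.09,.04),(.07,-.09,.04),(-.07,.09,.04),(-.07,-.09,.04)],[(266,279),(378,279),(265,366),(379,366)],[.4,0,0]); print('bin',s,e)
L=lambda a:[(422+x/4,320+(y-400)/4) for x,y in a]
s,e=fit(m,[(.023,.023,.008),(.023,-.023,.008),(-.023,.023,.008),(-.023,-.023,.008)],L([(52,425),(162,458),(27,530),(135,563)]),[.3,-.2,0]); print('lens',s,e)
print(ray(m,(454.5,344.25),.058), ray(ms,(450.75,175.5),.058))
S=lambda x,y:(285+(x-400)/4,150+(y-400)/4)
print('staplerS end', ray(ms,S(575,492),.066),ray(ms,S(618,520),.066))
E
```

```text
tray [ 0.6426 -0.0189 -0.0784] [1.2666 1.0703]
pocket 0.6395899133384235 -0.056760331689906234
stapler [ 0.6413 -0.0636 -0.1679] [[2.1259 2.6011]
 [1.5295 0.2221]
 [1.3493 0.1846]
 [1.6521 2.0891]]
bin [ 0.4553 -0.0018  0.1696] [[0.223  1.4633]
 [0.1983 1.6055]
 [0.837  1.2339]
 [0.7846 1.1796]]
lens [ 0.4552 -0.2062 -0.1245] [[0.2871 0.7023]
 [0.048  0.6956]
 [0.4459 0.584 ]
 [0.0863 0.7784]]
[ 0.4552 -0.2083  0.058 ] [ 0.4558 -0.2055  0.058 ]
staplerS end [ 0.6461 -0.1069  0.066 ] [ 0.6216 -0.0995  0.066 ]
```

```bash
cat >> h.py <<'E'
def go(x,y,z,yaw,name=''):
    "shift in present tool axes (mm) and turn about tool z so that tool y points at world angle yaw (mod pi)"
    o=get_obs(); T=R.from_rotvec(o['tool_rot']).as_matrix()
    a=np.arctan2(T[1,1],T[0,1]); d=(yaw-a+np.pi/2)%np.pi-np.pi/2
    P=np.array([x,y,z])-o['tool_pos']
    T2=R.from_euler('z',d).as_matrix()@T
    print(name,'turn toolz %.3f'%-d,'shift now',1e3*T.T@P,'after turn',1e3*T2.T@P,'tilt',T[:,2],'q6',o['q'][5])
E
python3 -m pendant '[[[0,0,0],[0,0,-0.125],1],[[0,0,0],[0,0,-0.125],1],[[0,0,0],[0,0,-0.125],1],[[0,0,0],[0,0,-0.125],1],[[0,0,0],[0,0,-0.125],1],[[0,0,0],[0,0,-0.125],1],[[0,0,0],[0,0,-0.125],1],[[0,0,0],[0,0,-0.125],1]]'
python3 -c "
from h import *
go(.641,-.064,.24,-.17)"
```

```text
t: 0.77
tool_pos: [0.2443, -0.5749, 0.2305]
tool_rot: [-2.394, -2.033, -0.001]
contact_force: [-0.5, -0.4, -0.0]
opening: 0.0854
grip_force: 0.0
 turn toolz 0.007 shift now [568.4238 308.6464  -8.9843] after turn [570.621  304.5652  -8.9794] tilt [-0.0004  0.0012 -1.    ] q6 -1.1252022877080394
```

```bash
python3 -m pendant '[[[35,19,0],[0,0,0],1],[[35,19,0],[0,0,0],1],[[35,19,0],[0,0,0],1],[[35,19,0],[0,0,0],1],[[35,19,0],[0,0,0],1],[[35,19,0],[0,0,0],1],[[35,19,0],[0,0,0],1],[[35,19,0],[0,0,0],1]]' >/dev/null
python3 -m pendant '[[[36,20,0],[0,0,0],1],[[36,20,0],[0,0,0],1],[[36,20,0],[0,0,0],1],[[36,20,0],[0,0,0],1],[[36,20,0],[0,0,0],1],[[36,20,0],[0,0,0],1],[[36,20,0],[0,0,0],1],[[36,16,0],[0,0,0],1],[[0,0,0],[0,0,0],1],[[0,0,0],[0,0,0],1]]'
python3 - <<'E'
from h import *
go(.641,-.064,.24,-.17)
m=optics.camera_model('wrist'); print(m)
cv2.imwrite('pics/w1.png',optics.get_image('wrist')[:,:,::-1])
E
```

```text
t: 2.27
tool_pos: [0.6439, -0.0651, 0.2303]
tool_rot: [-2.397, -2.029, 0.002]
contact_force: [-0.1, 0.0, -0.1]
opening: 0.0854
grip_force: 0.0
 turn toolz 0.005 shift now [ 0.598  -3.0808 -9.724 ] after turn [ 0.5841 -3.0835 -9.724 ] tilt [-0.0017  0.0002 -1.    ] q6 -0.05004420611817331
{'fx': 364.24100394216845, 'fy': 364.24100394216845, 'cx': 316.1639143301383, 'cy': 243.48640035694157, 'cam_to_world': array([[ 0.9863,  0.159 ,  0.0451,  0.6564],
       [-0.1652,  0.9495,  0.2669,  0.0039],
       [-0.0004, -0.2707,  0.9627,  0.3728],
       [ 0.    ,  0.    ,  0.    ,  1.    ]])}
```

View pics/w1.png

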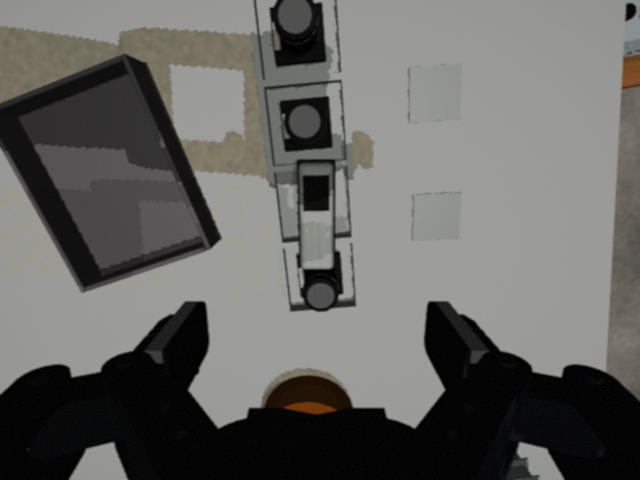

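The wrist view shows the stapler with its top from (301,165) to (334,268). The pocket dividers are at about v=170 and v=238. I'll enlarge it.

Run:
```python
import cv2
t=cv2.imread('pics/w1.png')
cv2.imwrite('pics/w1c.png',cv2.convertScaleAbs(cv2.resize(t[150:320,250:380],None,fx=3.5,fy=3.5,interpolation=cv2.INTER_CUBIC),alpha=1.2))
```

```text
(no output)
```

View pics/w1c.png

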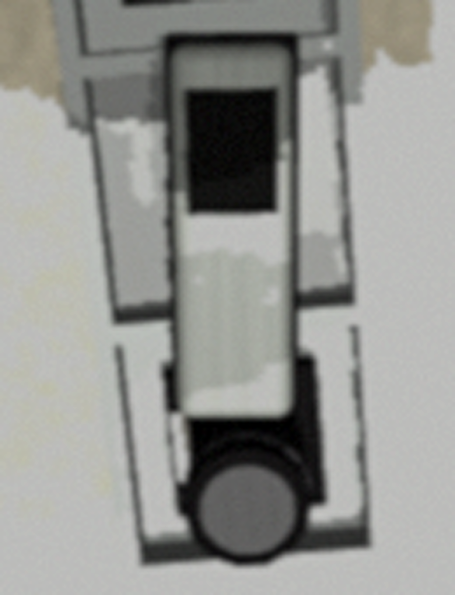

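The enlarged crop shows the stapler top with corners (170,45), (295,45), (178,415) and (292,415), and the free pocket's lower inner corners at (115,322) and (353,303).

Run:
```python
from h import *
m=optics.camera_model('wrist')
C=lambda a:[(250+x/3.5,150+y/3.5) for x,y in a]
s,e=fit(m,[(-.015,.047,.066),(.015,.047,.066),(-.015,-.047,.066),(.015,-.047,.066)],C([(170,45),(295,45),(178,415),(292,415)]),[.65,0,0]); print('stapler',s,e)
s,e=fit(m,[(-.035,-.035,.02),(.035,-.035,.02),(-.035,-.111,.02),(.035,-.111,.02),(-.035,-.041,.02),(.035,-.041,.02)],C([(115,322),(353,303),(143,563),(370,545),(118,345),(353,325)]),[.65,0,0]); print('pocket',s,e)
# rim corners of bin, outer: in wrist image
print([ray(m,p,.04) for p in [(126,55),(220,240),(83,291)]])
```

```text
stapler [ 0.6458 -0.0603 -0.1612] [[0.3444 0.6795]
 [0.3659 0.931 ]
 [0.5155 1.2235]
 [0.4877 1.0127]]
pocket [ 0.6434 -0.0565 -0.0798] [[0.6934 0.5142]
 [0.7898 0.0195]
 [0.5927 0.3155]
 [0.3696 0.1514]
 [0.8781 0.3586]
 [1.1582 0.5151]]
[array([0.512 , 0.0966, 0.04  ]), array([ 0.551 , -0.0712,  0.04  ]), array([ 0.4055, -0.0993,  0.04  ])]
```

```bash
python3 -m pendant '[[[3.5,0,38],[0,0,0],1],[[0,0,38],[0,0,0],1],[[0,0,38],[0,0,0],1],[[0,0,30],[0,0,0],1],[[0,0,20],[0,0,0],1],[[0,0,15],[0,0,0],1],[[0,0,12],[0,0,0],1],[[0,0,0],[0,0,0],1],[[0,0,0],[0,0,0],1]]' 40
python3 -m pendant '[[[0,0,0],[0,0,0],0.3],[[0,0,0],[0,0,0],0.2],[[0,0,0],[0,0,0],0.1],[[0,0,0],[0,0,0],0],[[0,0,0],[0,0,0],0],[[0,0,0],[0,0,0],0],[[0,0,0],[0,0,0],0],[[0,0,0],[0,0,0],0]]' 40
```

```text
t: 3.07
tool_pos: [0.6443, -0.0643, 0.0407]
tool_rot: [2.402, 2.025, 0.0]
contact_force: [0.1, -0.2, 0.2]
opening: 0.0854
grip_force: 0.0
t: 3.73
tool_pos: [0.6448, -0.0637, 0.0413]
tool_rot: [2.4, 2.025, 0.002]
contact_force: [-1.0, 0.7, 4.2]
opening: 0.0293
grip_force: 40.9
```

```bash
python3 -m pendant '[[[0,0,-8],[0,0,0],0],[[0,0,-20],[0,0,0],0],[[0,0,-30],[0,0,0],0],[[0,0,-30],[0,0,0],0],[[0,0,0],[0,0,-0.115],0],[[0,0,0],[0,0,-0.115],0],[[0,0,0],[0,0,-0.115],0],[[0,0,0],[0,0,0],0],[[0,0,0],[0,0,0],0]]'
python3 -c "
from h import *
go(.457,-.0015,.128,.18)"
```

```text
t: 4.48
tool_pos: [0.6435, -0.0635, 0.1276]
tool_rot: [-2.02, -2.404, 0.001]
contact_force: [0.7, -0.2, -1.2]
opening: 0.0292
grip_force: 40.1
 turn toolz -0.007 shift now [  93.2156 -173.0428   -0.1458] after turn [  94.4066 -172.3959   -0.1461] tilt [-0.0015  0.0003 -1.    ] q6 -0.38647678016739223
```

```bash
python3 -m pendant '[[[15.5,-29,0],[0,0,0],0],[[15.5,-29,0],[0,0,0],0],[[15.5,-29,0],[0,0,0],0],[[15.5,-29,0],[0,0,0],0],[[15.5,-29,0],[0,0,0],0],[[15.5,-28,0],[0,0,0],0],[[0,0,20],[0,0,0],0],[[0,0,0],[0,0,0],0],[[0,0,0],[0,0,0],0]]'
python3 - <<'E'
from h import *
go(.457,-.0015,.026,.18)
a=optics.get_image('wrist'); b=optics.get_image('top'); s=optics.get_image('side')
c=np.vstack([cv2.resize(a,(400,300)),np.zeros((300,400,3),np.uint8)]); 
d=np.vstack([cv2.resize(s[180:360,300:540],(400,300)),cv2.resize(b[235:385,220:420],(400,300))])
cv2.imwrite('pics/m1.png',np.hstack([c,d])[:,:,::-1])
E
```

```text
t: 5.23
tool_pos: [0.4565, -0.0022, 0.1074]
tool_rot: [-2.018, -2.405, 0.002]
contact_force: [-0.1, 0.2, -0.9]
opening: 0.0291
grip_force: 40.2
 turn toolz -0.006 shift now [ 0.5515  0.786  81.3838] after turn [ 0.5481  0.7894 81.3838] tilt [-0.0023  0.0003 -1.    ] q6 -0.3424851406191445
```

View pics/m1.png

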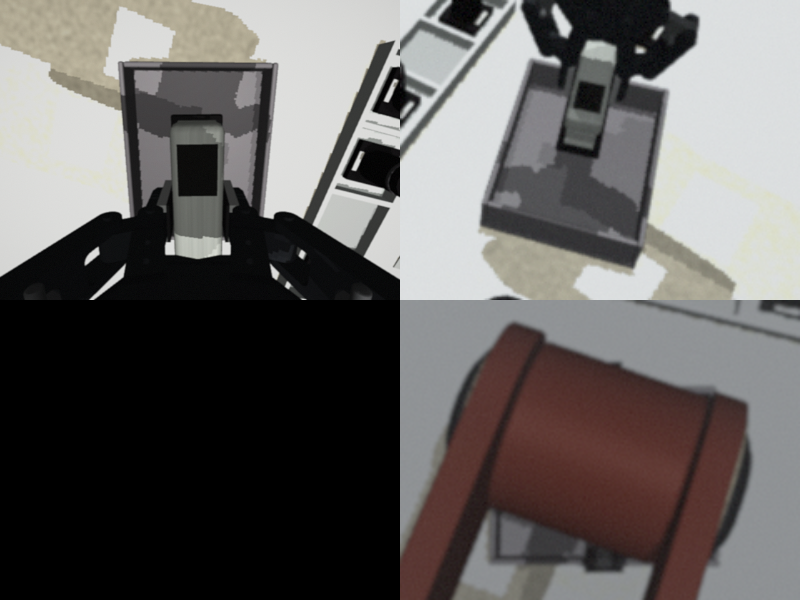

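The stapler is held level, centred over the bin and aligned with it (wrist view, bin rim (122,62) to (275,62)). The free pocket is now clear.

```bash
python3 -m pendant '[[[0,0,20],[0,0,0],0],[[0,0,25],[0,0,0],0],[[0,0,18],[0,0,0],0],[[0,0,10],[0,0,0],0],[[0,0,4],[0,0,0],0],[[0,0,2],[0,0,0],0],[[0,0,0],[0,0,0],0],[[0,0,0],[0,0,0],0]]'
```

```text
t: 6.05
tool_pos: [0.4587, -0.0026, 0.0305]
tool_rot: [2.017, 2.407, 0.002]
contact_force: [0.4, 0.1, -1.4]
opening: 0.0296
grip_force: 40.3
```

```bash
python3 -m pendant '[[[0,0,1.5],[0,0,0],0],[[0,0,1.5],[0,0,0],0],[[0,0,0],[0,0,0],0],[[0,0,0],[0,0,0],0]]'
```

```text
t: 6.38
tool_pos: [0.4576, -0.0024, 0.0265]
tool_rot: [2.017, 2.408, 0.0]
contact_force: [-0.4, -0.7, -2.0]
opening: 0.029
grip_force: 40.3
```

```bash
python3 -m pendant '[[[0,0,1],[0,0,0],0],[[0,0,0],[0,0,0],0],[[0,0,0],[0,0,0],0]]'; python3 -m pendant '[[[0,0,1],[0,0,0],0],[[0,0,0],[0,0,0],0],[[0,0,0],[0,0,0],0]]'
```

```text
t: 6.63
tool_pos: [0.4577, -0.0024, 0.0264]
tool_rot: [-2.017, -2.408, 0.0]
contact_force: [-2.7, 0.3, 5.9]
opening: 0.029
grip_force: 41.2
t: 6.88
tool_pos: [0.4578, -0.0024, 0.0264]
tool_rot: [-2.017, -2.408, 0.001]
contact_force: [-7.7, 1.3, 14.3]
opening: 0.0292
grip_force: 42.2
```

Contact. I'll ease off, open partly and lift.

```bash
python3 -m pendant '[[[0,0,-1.5],[0,0,0],0],[[0,0,0],[0,0,0],0.65],[[0,0,0],[0,0,0],0.65],[[0,0,0],[0,0,0],0.65],[[0,0,0],[0,0,0],0.65],[[0,0,-10],[0,0,0],0.65],[[0,0,-25],[0,0,0],0.65],[[0,0,-40],[0,0,0],0.65],[[0,0,-40],[0,0,0],0.65],[[0,0,-40],[0,0,0],1],[[0,0,0],[0,0,0],1]]'
python3 - <<'E'
from h import *
go(.455,-.207,.2,-.1245)
go(.455,-.207,.2,-.1245+np.pi/2)
E
```

```text
t: 7.8
tool_pos: [0.4625, -0.0032, 0.1915]
tool_rot: [2.008, 2.397, 0.013]
contact_force: [1.3, -0.3, 2.0]
opening: 0.0773
grip_force: 0.0
 turn toolz 0.301 shift now [-199.3924  -43.0112   -8.0586] after turn [-203.2242   17.9535   -7.0584] tilt [ 0.0168 -0.0029 -0.9999] q6 -0.34408698952100186
 turn toolz -1.270 shift now [-199.3924  -43.0112   -8.0586] after turn [ -17.8869 -203.0173  -11.6732] tilt [ 0.0168 -0.0029 -0.9999] q6 -0.34408698952100186
```

```bash
python3 -m pendant '[[[0,0,0],[0,0,0.1],1],[[0,0,0],[0,0,0.1],1],[[0,0,0],[0,0,0.1],1],[[-34,3,0],[0,0,0],1],[[-34,3,0],[0,0,0],1],[[-34,3,0],[0,0,0],1],[[-34,3,0],[0,0,0],1],[[-34,3,0],[0,0,0],1],[[-33,3,0],[0,0,0],1],[[0,0,0],[0,0,0],1],[[0,0,0],[0,0,0],1]]'
python3 - <<'E'
from h import *
go(.455,-.207,.2,-.1245)
m=optics.camera_model('wrist'); np.save('mw2.npy',m,allow_pickle=True)
a=optics.get_image('wrist'); b=optics.get_image('top'); s=optics.get_image('side')
p=proj(m,[[.455,-.207,.03]])[0].astype(int); print(p)
u,v=max(p[0]-50,0),max(p[1]-75,0); print(u,v)
k=cv2.resize(a[v:v+150,u:u+100],(400,600),interpolation=cv2.INTER_CUBIC)
d=np.vstack([cv2.resize(s[180:360,300:540],(400,300)),cv2.resize(b[235:385,220:420],(400,300))])
cv2.imwrite('pics/m2.png',np.hstack([k,d])[:,:,::-1])
E
```

```text
t: 8.72
tool_pos: [0.4501, -0.2073, 0.1811]
tool_rot: [-2.358, -2.076, -0.0]
contact_force: [-0.7, 0.9, -1.0]
opening: 0.0851
grip_force: 0.0
 turn toolz -0.003 shift now [  0.9521   4.8626 -18.9149] after turn [  0.9392   4.8651 -18.9149] tilt [ 0.0001  0.0003 -1.    ] q6 -0.4550480777888998
[320 227]
270 152
```

View pics/m2.png

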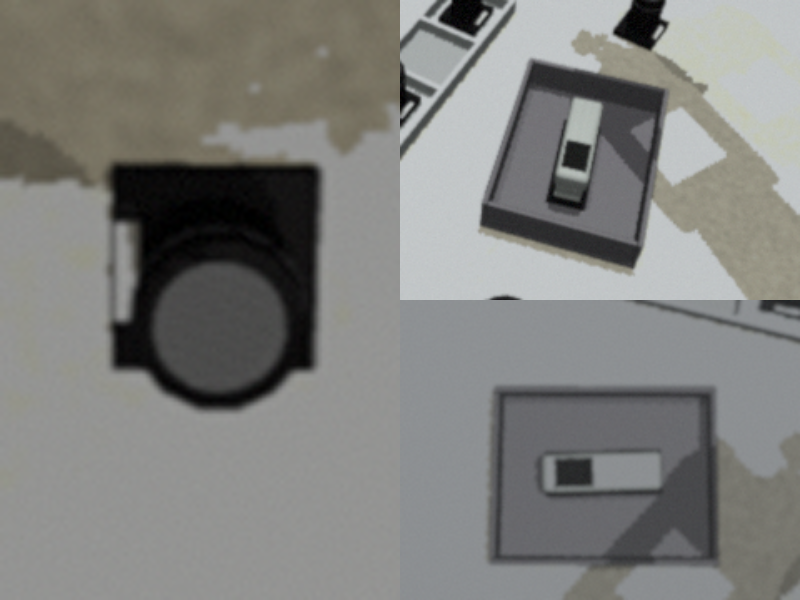

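The stapler sits flat in the bin. In the crop, the lens foot's corners are (112,167), (320,167), (114,368) and (316,368), and the top disc is centred at (219,333).

Run:
```python
from h import *
m=optics.camera_model('wrist')
C=lambda a:[(270+x/4,152+y/4) for x,y in a]
s,e=fit(m,[(-.023,.023,.008),(.023,.023,.008),(-.023,-.023,.008),(.023,-.023,.008)],C([(112,167),(320,167),(114,368),(316,368)]),[.45,-.2,-.1]); print('lens',s,e)
print(ray(m,C([(219,332)])[0],.058))
go(.457,-.208,.045,s[2])
```

```text
lens [ 0.4587 -0.2025 -0.1232] [[0.5428 0.3881]
 [0.5799 0.4124]
 [0.3188 0.4754]
 [0.29   0.444 ]]
[ 0.4581 -0.2039  0.058 ]
 turn toolz 0.000 shift now [ -2.0758   6.9989 135.8117] after turn [ -2.0747   6.9992 135.8117] tilt [-0.      0.0004 -1.    ] q6 -0.45516684546373554
```

```bash
python3 -m pendant '[[[3,6,20],[0,0,0],1],[[0,0,40],[0,0,0],1],[[0,0,40],[0,0,0],1],[[0,0,25],[0,0,0],1],[[0,0,18],[0,0,0],1],[[0,0,10],[0,0,0],1],[[0,0,4],[0,0,0],1],[[0,0,0],[0,0,0],1],[[0,0,0],[0,0,0],1]]' 40
python3 -m pendant '[[[0,0,0],[0,0,0],0.5],[[0,0,0],[0,0,0],0.4],[[0,0,0],[0,0,0],0.3],[[0,0,0],[0,0,0],0.2],[[0,0,0],[0,0,0],0.1],[[0,0,0],[0,0,0],0],[[0,0,0],[0,0,0],0],[[0,0,0],[0,0,0],0]]' 40
```

```text
t: 9.62
tool_pos: [0.4577, -0.204, 0.0252]
tool_rot: [2.352, 2.079, 0.001]
contact_force: [0.9, 0.1, 0.5]
opening: 0.0853
grip_force: 0.0
t: 10.28
tool_pos: [0.457, -0.2042, 0.0246]
tool_rot: [2.354, 2.079, 0.0]
contact_force: [-1.9, 0.9, 5.8]
opening: 0.033
grip_force: 40.0
```

```bash
python3 -m pendant '[[[0,0,-8],[0,0,0],0],[[0,0,-25],[0,0,0],0],[[0,0,-40],[0,0,0],0],[[0,0,-40],[0,0,0],0],[[0,0,-25],[0,0,-0.045],0],[[0,0,0],[0,0,0],0],[[0,0,0],[0,0,0],0]]'
python3 -c "
from h import *
go(.6415,-.0562,.15,-.079)"
```

```text
t: 10.87
tool_pos: [0.4575, -0.2043, 0.1639]
tool_rot: [2.305, 2.129, 0.002]
contact_force: [-0.2, 0.1, -2.1]
opening: 0.0329
grip_force: 40.0
 turn toolz -0.000 shift now [162.2778 171.6042  14.2325] after turn [162.2327 171.6469  14.2327] tilt [ 0.0035 -0.0022 -1.    ] q6 -0.48945389060300454
```

```bash
python3 -m pendant '[[[23,25,0],[0,0,0],0],[[23,25,0],[0,0,0],0],[[23,25,0],[0,0,0],0],[[23,25,0],[0,0,0],0],[[23,24,0],[0,0,0],0],[[23,24,0],[0,0,0],0],[[24,24,0],[0,0,0],0],[[0,0,30],[0,0,0],0],[[0,0,25],[0,0,0],0],[[0,0,0],[0,0,0],0],[[0,0,0],[0,0,0],0]]'
python3 - <<'E'
from h import *
go(.6415,-.0562,.0306,-.079)
m=optics.camera_model('wrist')
a=optics.get_image('wrist'); s=optics.get_image('side'); b=optics.get_image('top')
k=cv2.resize(a[80:380,220:420],(400,600),interpolation=cv2.INTER_CUBIC)
d=np.vstack([cv2.resize(s[150:300,230:430],(400,300),interpolation=cv2.INTER_CUBIC),cv2.resize(b[150:270,260:420],(400,300))])
cv2.imwrite('pics/m3.png',np.hstack([k,d])[:,:,::-1])
E
```

```text
t: 11.78
tool_pos: [0.6378, -0.0552, 0.1023]
tool_rot: [-2.302, -2.127, 0.008]
contact_force: [1.0, -0.4, -0.1]
opening: 0.0326
grip_force: 40.2
 turn toolz -0.000 shift now [-0.788   4.3473 71.683 ] after turn [-0.7882  4.3473 71.683 ] tilt [-0.0084  0.0017 -1.    ] q6 -0.12341087590854101
```

View pics/m3.png

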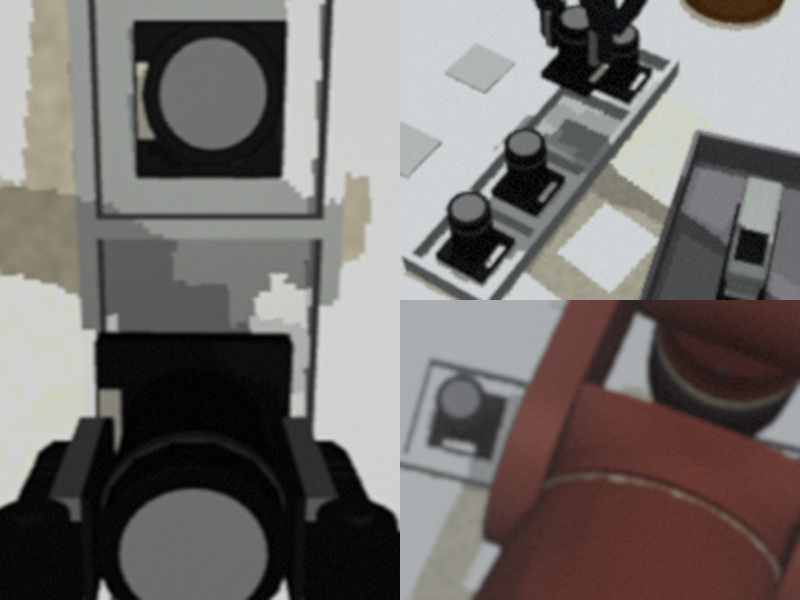

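Foot edge at crop (97,337)–(292,337); the pocket's far inner top edge is at (97,238)–(320,238). I'll compute the relative offset.

Run:
```python
from h import *
m=optics.camera_model('wrist'); o=get_obs(); print(o['tool_pos'])
C=lambda x,y:(220+x/2,80+y/2)
f=(ray(m,C(97,337),.0857)+ray(m,C(292,337),.0857))/2
p=(ray(m,C(97,238),.02)+ray(m,C(320,238),.02))/2
p2=(ray(m,C(98,215),.02)+ray(m,C(322,215),.02))/2
n=np.array([.079,.997,0])
print(f-.023*n, p-.035*n, p2-.041*n)
```

```text
[ 0.6415 -0.0564  0.1082]
[ 0.6429 -0.0583  0.0857] [ 0.6479 -0.0573  0.02  ] [ 0.6484 -0.0561  0.02  ]
```

```bash
python3 -m pendant '[[[0,2,20],[0,0,0],0],[[0,0,25],[0,0,0],0],[[0,0,15],[0,0,0],0],[[0,0,8],[0,0,0],0],[[0,0,4],[0,0,0],0],[[0,0,2],[0,0,0],0],[[0,0,0],[0,0,0],0],[[0,0,0],[0,0,0],0]]'
```

```text
t: 12.6
tool_pos: [0.6438, -0.0562, 0.0342]
tool_rot: [2.306, 2.131, 0.002]
contact_force: [-0.0, -0.6, -0.9]
opening: 0.0331
grip_force: 40.2
```

```bash
python3 -m pendant '[[[0,0,1.5],[0,0,0],0],[[0,0,1.5],[0,0,0],0],[[0,0,0],[0,0,0],0],[[0,0,0],[0,0,0],0]]';  python3 -m pendant '[[[0,0,1],[0,0,0],0],[[0,0,0],[0,0,0],0],[[0,0,0],[0,0,0],0]]'
```

```text
t: 12.93
tool_pos: [0.6436, -0.0562, 0.0306]
tool_rot: [2.306, 2.131, 0.002]
contact_force: [0.1, 1.3, 1.2]
opening: 0.0335
grip_force: 40.3
t: 13.18
tool_pos: [0.6437, -0.0562, 0.0306]
tool_rot: [2.307, 2.131, 0.001]
contact_force: [-2.0, 0.1, 6.6]
opening: 0.0331
grip_force: 40.8
```

Seated at z = 0.0306, exactly the height expected for the pocket floor. A side view before I let go:

Run:
```python
from h import *
a=optics.get_image('wrist'); s=optics.get_image('side')
k=cv2.resize(a[80:380,220:420],(400,600),interpolation=cv2.INTER_CUBIC)
d=cv2.resize(s[140:260,270:350],(400,600),interpolation=cv2.INTER_CUBIC)
cv2.imwrite('pics/m4.png',np.hstack([k,d])[:,:,::-1])
```

```text
(no output)
```

View pics/m4.png

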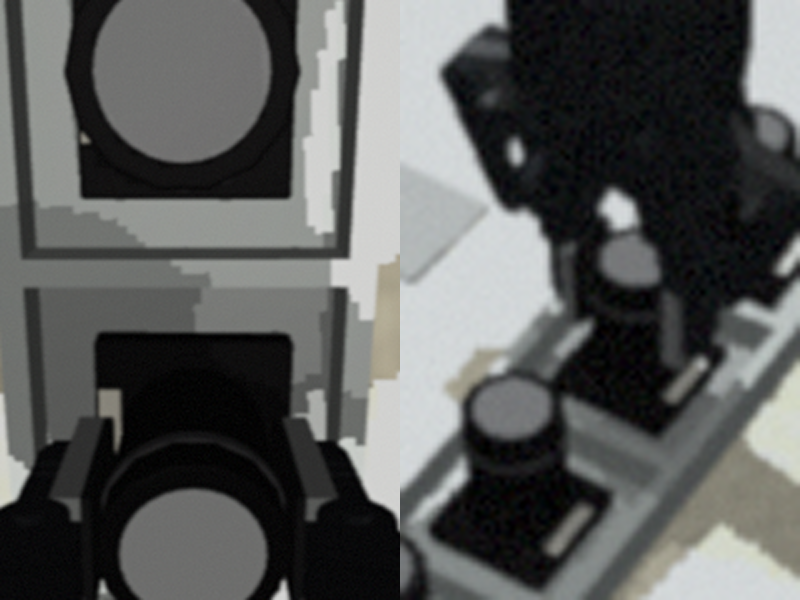

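The foot (97–292) sits centred in the pocket (35–340) on its floor, inside the walls. Now I'll release it.

```bash
python3 -m pendant '[[[0,0,-1],[0,0,0],0],[[0,0,0],[0,0,0],0.3],[[0,0,0],[0,0,0],0.5],[[0,0,0],[0,0,0],0.7],[[0,0,0],[0,0,0],0.75],[[0,0,0],[0,0,0],0.75],[[0,0,-5],[0,0,0],0.75],[[0,0,-20],[0,0,0],0.75],[[0,0,-40],[0,0,0],0.75],[[0,0,-40],[0,0,0],0.75],[[0,0,-40],[0,0,0],0.75],[[0,0,0],[0,0,0],0.75]]'
python3 - <<'E'
from h import *
a=optics.get_image('wrist'); s=optics.get_image('side')
k=cv2.resize(a[80:380,220:420],(400,600),interpolation=cv2.INTER_CUBIC)
d=cv2.resize(s[140:350,260:470],(400,400)); d=np.vstack([d,np.zeros((200,400,3),np.uint8)])
cv2.imwrite('pics/m5.png',np.hstack([k,d])[:,:,::-1])
E
```

```text
t: 14.28
tool_pos: [0.6481, -0.057, 0.1867]
tool_rot: [2.297, 2.122, 0.016]
contact_force: [1.4, -0.1, 1.7]
opening: 0.0642
grip_force: 0.0
```

View pics/m5.png

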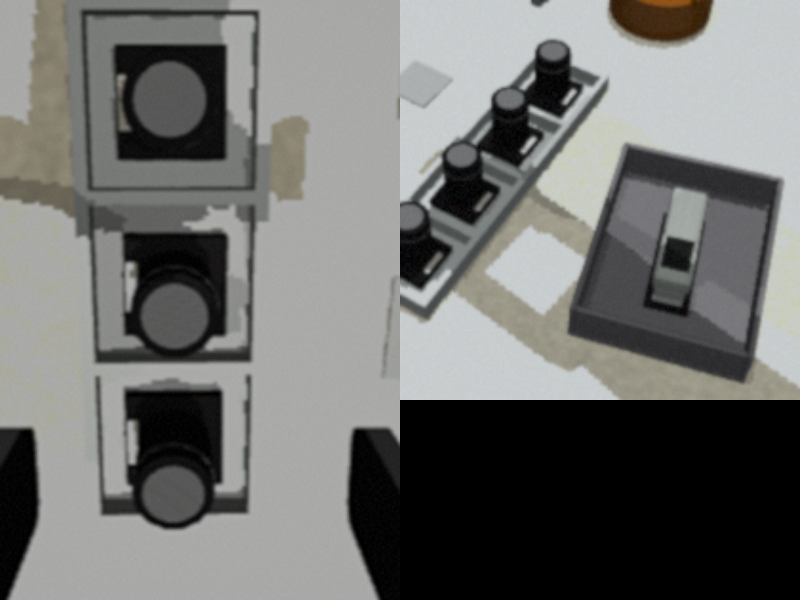

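The lens stands upright in its pocket, with its top disc at (175,315), and the stapler lies flat in the bin. The gripper is clear of everything.

```bash
python3 -c "
from station import ctrl
print(ctrl.finish_job())"
```

```text
the job is handed in; nothing more can be done
None
```

The job is handed in: the stapler is flat on its base in the grey bin, and the lens was lowered foot down onto the free pocket's floor before I let go, at about 14 s of the 64 s allowed.

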